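Key the workholder into the tilted polishing stand

ROBOT

A 6-joint arm with a two-finger parallel gripper is mounted at the origin on a cart in front of the work surface, level with it; the furniture and walls round the work are solid. World frame = base frame: x ahead of the robot, y to its left, z up, the work surface at z = 0. Lengths are in mm, angles in rad, forces in N, time in s.
With the tool pointing down it reaches from about 375 to 975 mm from the base axis. Payload 3.8 kg.
Tool frame: the origin (TCP) lies where the fingers leave the gripper's body, on its centre line; the fingertips stand 64 mm ahead of it and the grasp point (between the pads) lies 45 mm ahead of it (robot.tcp_to_tips is the distance from the TCP to the fingertips, in mm); z points along the fingers, y is the line along which they close (so a half turn about z gives the same grasp; the last joint's range is limited). The gripper opens to 88 mm and grips with 3 to 60 N. Pads are 18 mm wide; open, the fingers measure 123 mm over their backs; the gripper's body (75 mm by 187 mm) begins 45 mm behind the grasp point.
Start: joints at [1.154, 0.264, 1.604, -0, 1.274, -0.037], TCP at [250.243, 626.895, 302.706] pointing down, gripper open.
Joint ranges: [-2.63, 2.63], [-0.94, 2.18], [0.31, 2.57], [-1.31, 4.45], [0, 2.66], [-2.55, 2.55]. Speed limits (rad/s): [2.57, 2.57, 3.14, 3.14, 3.14, 3.14].

INTERFACE

Orientations are given as a rotation vector (axis times angle).
In Python, from rig import status, cams, workorder, robot gives the robot as it stands.
- The arm moves only by the tool servo_tool, never from a script. Its argument "plan" is a list of rows, each a list of 3 entries, a list of its own where there are three numbers: the shift along the world's x, y, z in cm, then the turn, a rotation vector about the world's x, y, z in degrees, then the opening, from 0 (shut) to 1 (fully open). A call has 1 to 8 rows; each row is the pose to reach, as a shift and turn from the pose commanded when the call began; what a row does not reach only later rows make up. A row lasts 1/8 s, in which the tool goes at most 62.5 mm and 10.7 degrees, less where a joint would pass 70% of its speed; a pose out of reach is approached as far as the arm can. A call with a gripper value outside its range is refused whole. The fingers move at their own pace and stop on an object; the grip force is fixed at half the most. Time passes only in rows, so rows that repeat a pose let the fingers close. It gives the time, the measured TCP pose, the force, the opening and the grip force at its end, in the units of the state.
- status.get_obs(): the state, without advancing time (a new reading comes with each control period).
- cams.read_camera(name): name is "side" or "top" or "wrist"; returns a dict with "image" (480x640x3 uint8, red, green, blue), "intrinsics" (3x3 intrinsics, pixels), "R" (3x3) and "t" (3): a world point X has camera coordinates R X + t; the wrist camera has in their place "tool_from_camera" (4x4, takes a point from camera to tool coordinates, whose origin is the TCP and whose axes are the flange's). Camera axes: x right, y down, z forward; pixel columns grow to the right and rows downward; lengths in mm; the calibration is good to about 2 mm. A picture is of the moment at which its call begins: read the wrist's pose just before it. There is no depth.
- workorder.finish_job(): hands the job in; it is judged then, once.
The state is a dict: "clock": time; "joint_pos": joint angles; "dq": joint speeds; "joint_torque": joint torques, N m; "tcp_pos": TCP position; "orientation": TCP orientation; "wrist_force": force on the tool from outside, world axes, zero at the start; "wrist_torque": the same for the moment, N m; "opening": finger opening in mm; "grip_force": force on a finger pad.
Only numpy, scipy, OpenCV 4.12 (cv2) and the standard library are available. Lean on these libraries where they do the work, as an engineer would, in place of code of your own. Each camera call takes 0.05 s, during which the arm holds its last target. There are 200 camera calls.

TASK

Put the four-lugged workholder on the tilted ring of the polishing stand, round end first, and turn it under light pressure until its lugs find the ring's slots and it drops fully home. Never press or drop it hard, leave the oil bottle and paste jar where they are, and let go of the holder when it is seated.

Things in the scene. Friction and masses are not known exactly. Their poses are not given: they have to be found in the camera images.
- holder: Workholder, loose, 0.26 to 0.49 kg, 70 mm high, upright on its round end. Origin: centre of its underside, z its axis. Round pilot, 54 mm diameter, z 0 to 26 mm (foot tapered to 46 mm over the lowest 6). Four equal lugs along +x, +y, -x, -y, each 12 mm wide, out to 42 mm from the axis, z 14 to 26 mm. Flange 68 mm diameter, z 26 to 32 mm. Above it stands the finger bar.
- bar (a point): Middle of the holder's dark finger bar, 51 mm above the holder's underside, on its axis; axes as the holder's. The bar is 60 mm long along x, 18 mm thick along y, and reaches from the flange (19 mm below this point) to 19 mm above it. Grip it across its 18 mm, fingertips clear of the flange.
- stand: Grey polishing stand, fixed to the bench: foot plate 150 x 124 mm, 12 mm thick, with a wedge 72 mm high at the back. Origin: on the bench under the middle of the wedge; its -x axis is the front, towards which the sloping face looks (30 degrees from level) and the ring leans. Room: a 72 mm high vice lies behind the holder; an upright divider sheet stands 0.45 m right of the robot, from x = 0.42 m on.
- seat (a point): Centre of the upper face of the slotted steel ring on the stand's slope, about 71 mm over the bench; z is the ring's axis, pointing out, 30 degrees from vertical. Ring 94 mm outer, 57 mm inner diameter, bore 30 mm deep. Lugs on top of the ring: holder's origin 14 mm below this point along z; fully home, flange on the ring: 26 mm below. x, y of this point do NOT tell where the slots lie.
- bore (a point): Centre of the bottom of the ring's bore, 30 mm under seat. The ring's four equal radial slots, at right angles, are 19 mm wide and 13 mm deep from its upper face. The ring is locked, each time at another angle, which no entry tells: see the slots from above or find them by turning. Any quarter will do, so a sweep of 90 degrees meets them; lugs enter within about 3 degrees.
- oil_bottle: A bystander: white oil bottle with a red spout, 44 mm in diameter, 142 mm high, loose, standing behind or beside the stand. Origin at the centre of its underside.
- jar: A bystander: paste jar with black lid, 55 mm in diameter, 46 mm high, loose, standing between holder and stand, nearer the robot. Origin at the centre of its underside.
Mind the look-alikes: they are no part of the job. What is meant by the holder is not red or yellow, and is the larger of those in its own colour.

How it is judged:
By the outcome, as a careful person would: the job done as asked, in the order asked, and still so for the second after the job is handed in, with the robot touching nothing.
It also fails if it takes over 64 s, if anything falls off the work surface, if the arm or the gripper's body presses on something with over 40 N, if the wrist force passes 120 N, or if a joint passes its speed limit or range.

## Working session

There is one attempt and no reset: what is moved stays moved. The work goes in short steps, Python scripts to look and compute and a tool call to move; the robot and the scene stay as the last step left them, time stands still between calls to the robot, and variables do not carry over. Pictures are saved under pics/ and viewed, at most 10 in all, crops included, and the job is handed in when it is done.

Besides the shell and the picture viewer there is one more tool, called after "Call:" as name(argument=value, ...), one argument or row to a line, values as JSON. servo_tool: Moves the arm, as the interface text tells. Its arguments: {"type":"object","properties":{"plan":{"type":"array"}},"required":["plan"]}

```bash
ls; mkdir -p pics; python3 - <<'E'
from rig import status, cams, workorder, robot
import cv2, numpy as np
print(status.get_obs())
for n in ("side","top"):
    c=cams.read_camera(n); cv2.imwrite(f"pics/{n}0.png",c["image"][:,:,::-1]); print(n,c["intrinsics"],c["R"],c["t"])
print(cams.read_camera("wrist")["tool_from_camera"])
E
```

```text
pics
{'clock': 0.0, 'joint_pos': array([ 1.15410280e+00,  2.64723369e-01,  1.60534126e+00,  2.87137053e-05,
        1.27369671e+00, -3.69431100e-02]), 'dq': array([ 6.06663432e-05,  3.10321632e-04,  1.46476527e-03,  2.42542991e-04,
        2.50492594e-04, -1.30167892e-03]), 'joint_torque': array([ 2.01296207e-04, -5.02114606e+01, -3.56875491e+01,  7.30005163e-02,
        2.98083632e-02, -1.95995281e-04]), 'tcp_pos': array([250.01089143, 626.39260702, 301.42560249]), 'orientation': array([-0.59284831, -3.08462191,  0.00330906]), 'wrist_force': array([-0.67513602, -0.27852223,  0.0136051 ]), 'wrist_torque': array([-0.0629121 ,  0.00073849,  0.03533385]), 'grip_force': 0.0, 'opening': 88.40079246420332}
side [[565.38089382   0.         315.11348371]
 [  0.         565.38089382 239.47790691]
 [  0.           0.           1.        ]] [[ 8.76455280e-01 -4.81482870e-01  6.22865561e-04]
 [-2.33917623e-01 -4.26936084e-01 -8.73503363e-01]
 [ 4.20842830e-01  7.65440936e-01 -4.86817713e-01]] [-504.88919472  180.76634258 1186.96513178]
top [[433.15919318   0.         324.79033077]
 [  0.         433.15919318 240.98383446]
 [  0.           0.           1.        ]] [[-0.01423665 -0.99958219  0.02515489]
 [-0.99848772  0.01287607 -0.05344598]
 [ 0.05309975 -0.02587774 -0.99825385]] [ -21.38692895  558.89251256 1139.4516825 ]
[[-3.64276697e-04 -9.47559413e-01 -3.19579453e-01  8.26233303e+01]
 [ 9.99999815e-01 -5.00532434e-04  3.44226103e-04 -1.57156252e+00]
 [-4.86134565e-04 -3.19579268e-01  9.47559420e-01 -8.28046949e+01]
 [ 0.00000000e+00  0.00000000e+00  0.00000000e+00  1.00000000e+00]]
```

View pics/side0.png

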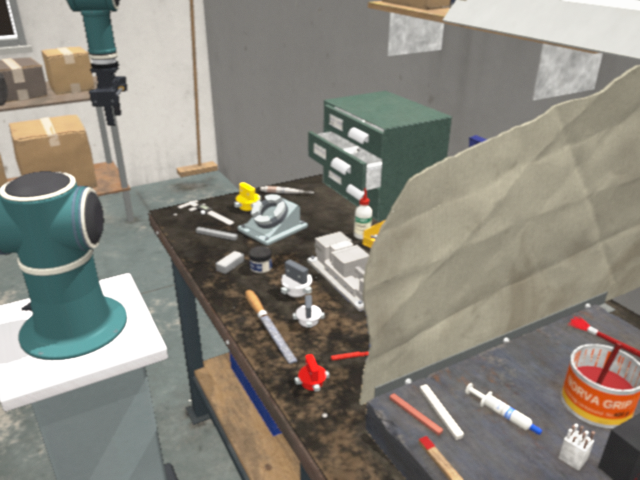

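View pics/top0.png

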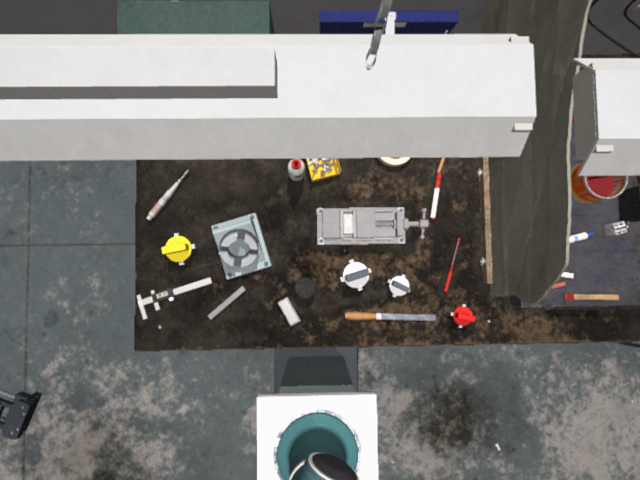

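Side view: stand at about (272,215), white holder at (296,280) with a smaller white look-alike at (308,312). In the top view the stand is at (240,245), the holder at (355,276), the jar at (305,288) and the bottle at (296,168).

```bash
cat > h.py <<'E'
import numpy as np, cv2
from scipy.spatial.transform import Rotation as Ro
from rig import status, cams, robot
def ray(c,uv,obs=None):
    d=np.linalg.inv(c["intrinsics"])@np.r_[uv,1.]
    if "R" in c: return -c["R"].T@c["t"], c["R"].T@d
    T=c["tool_from_camera"]; A=Ro.from_rotvec(obs["orientation"]).as_matrix()
    return obs["tcp_pos"]+A@T[:3,3], A@T[:3,:3]@d
def onz(c,uv,z,obs=None):
    o,d=ray(c,uv,obs); return o+d*(z-o[2])/d[2]
def proj(c,X,obs=None):
    X=np.atleast_2d(X)
    if "R" in c: P=X@c["R"].T+c["t"]
    else:
        T=c["tool_from_camera"]; A=Ro.from_rotvec(obs["orientation"]).as_matrix()
        P=((X-obs["tcp_pos"])@A-T[:3,3])@T[:3,:3]
    q=P@c["intrinsics"].T; return q[:,:2]/q[:,2:]
E
python3 - <<'E'
from h import *
c=cams.read_camera("top"); im=c["image"][:,:,::-1]
a=cv2.resize(im[205:290,200:290],None,fx=4.4,fy=4.4,interpolation=2); b=cv2.resize(im[245:310,325:420],None,fx=4,fy=4,interpolation=2)
o=np.zeros((max(a.shape[0],b.shape[0]),a.shape[1]+b.shape[1],3),np.uint8); o[:a.shape[0],:a.shape[1]]=a;o[:b.shape[0],a.shape[1]:]=b
cv2.imwrite("pics/c1.png",o); print(a.shape)
print("holder",onz(c,(355,276),45)," stand ring",onz(c,(240,245),65),"jar",onz(c,(305,288),46),"bottle",onz(c,(296,164),142))
s=cams.read_camera("side"); print("holder side",onz(s,(296,272),60))
E
```

```text
(374, 396, 3)
holder [ 465.13931574 -105.1687289    45.        ]  stand ring [548.4755234  187.61337052  65.        ] jar [436.26985482  24.56048493  46.        ] bottle [737.02650742  40.55371476 142.        ]
holder side [ 460.76997617 -121.40431282   60.        ]
```

View pics/c1.png

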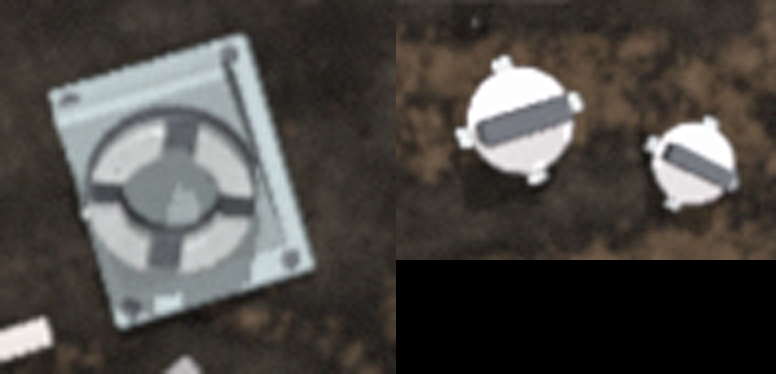

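The crop shows ring slots near (183,133), (237,205), (165,250) and (105,193). The stand leans towards the image bottom, which is the robot side. The large holder's lugs are at (502,65), (573,101), (537,176) and (465,137).

```bash
python3 - <<'E'
from h import *
c=cams.read_camera("top")
A=lambda p:(200+(p[0]+.5)/4.4-.5,205+(p[1]+.5)/4.4-.5)
B=lambda p:(325+(p[0]-396+.5)/4-.5,245+(p[1]+.5)/4-.5)
L=np.array([onz(c,B(p),26) for p in [(502,65),(573,101),(537,176),(465,137)]])
print("holder",L.mean(0)); az=lambda v:np.degrees(np.arctan2(v[1],v[0]))
print("lug az",az(L[0]-L[2]),az(L[1]-L[3]), "lug span",np.linalg.norm((L[0]-L[2])[:2]))
C=np.array([onz(c,A(p),12) for p in [(50,92),(243,35),(314,268),(122,328)]]); print(C.round(),C.mean(0))
print("x az",az(C[0]-C[3]),az(C[1]-C[2]),"sizes",np.linalg.norm(C[0]-C[1]),np.linalg.norm(C[1]-C[2]))
print("ring ctr", onz(c,A((172,190)),71))
print("vice front", onz(c,(350,245),72),onz(c,(318,244),72))
E
```

```text
holder [ 468.38878701 -108.20251306   26.        ]
lug az 16.563300144807293 -72.51492543527547 lug span 76.40922208697812
[[604. 273.  12.]
 [637. 157.  12.]
 [495. 115.  12.]
 [461. 230.  12.]] [549.29217765 193.79503068  12.        ]
x az 16.738376749462716 16.458173426630008 sizes 121.13061600714984 147.9256125156609
ring ctr [541.18267401 189.87641356  71.        ]
vice front [544.50366649 -91.3186175   72.        ] [548.10388879 -10.18716051  72.        ]
```

Call:
servo_tool(
  plan=[
    [[5,-5,0],[0,0,-8],0.5],
    [[10,-11,0],[0,0,-18],0.5],
    [[15,-17,0],[0,0,-28],0.5],
    [[20,-24,0],[0,0,-38],0.5],
    [[24,-31,-1],[0,0,-46],0.5],
    [[27,-37,-3],[0,0,-51],0.5],
    [[28,-42,-4],[0,0,-51],0.5],
    [[28,-43,-4],[0,0,-51],0.5],
  ],
)

```text
clock: 1.3
tcp_pos: [523.4, 215.2, 266.0]
orientation: [1.863, 2.529, 0.001]
wrist_force: [-0.0, -0.1, -0.5]
opening: 44.3
grip_force: 0.0
```

```bash
python3 - <<'E'
from h import *
o=status.get_obs(); w=cams.read_camera("wrist"); print(o["tcp_pos"],o["orientation"],o["joint_pos"],o["clock"])
cv2.imwrite("pics/w1.png",w["image"][:,:,::-1]); np.save("w1.npy",np.r_[o["tcp_pos"],o["orientation"]])
E
```

```text
[523.43488514 215.20082143 266.03883081] [1.86313800e+00 2.52900006e+00 8.38916672e-04] [ 3.46069706e-01  8.47783057e-02  1.88193337e+00 -3.34532226e-05
  1.17421761e+00  4.51676732e-02] 1.3
```

View pics/w1.png

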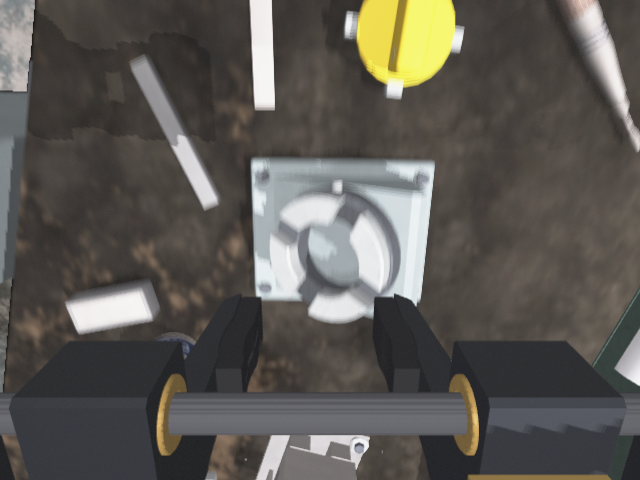

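The wrist view shows the ring around (335,255), with slots near (352,207) and (287,235). I'll enlarge it to measure them.

```bash
python3 - <<'E'
import cv2
im=cv2.imread("pics/w1.png")[150:335,240:445]
cv2.imwrite("pics/w1c.png",cv2.resize(im,None,fx=3,fy=3,interpolation=2))
E
```

```text
(no output)
```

View pics/w1c.png

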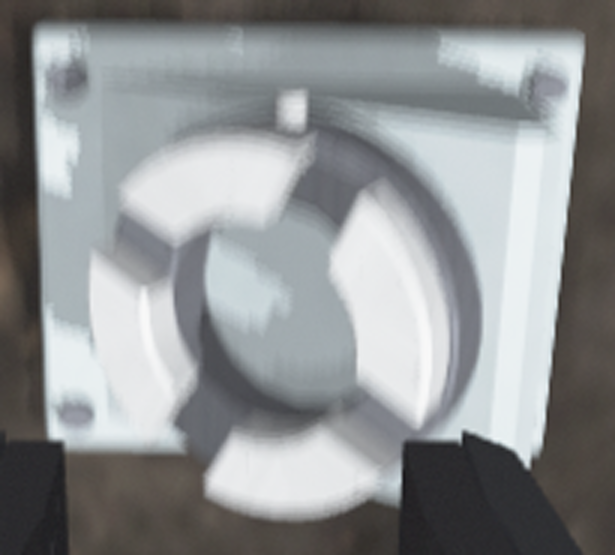

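```bash
cat > ring.py <<'E'
from h import *
def fit(c,o,pts,azx=16.6):
    a=np.radians(azx); X=np.array([np.cos(a),np.sin(a),0]); n=-.5*X+np.array([0,0,.866])
    ex=np.cross([-X[1],X[0],0],n); ey=np.cross(n,ex); p=np.array([541,190,71.])
    for _ in range(5):
        P=[]
        for q in pts:
            oo,d=ray(c,q,o); P.append(oo+d*((p-oo)@n)/(d@n))
        P=np.array(P); m=P.reshape(4,2,3).mean(1); p=m.mean(0); p=p+np.array([0,0,71-p[2]])*1.0
    D=m-p; ang=np.degrees(np.arctan2(D@ey,D@ex)); return p,n,ex,ey,ang,np.linalg.norm(D,axis=1)
E
python3 - <<'E'
from ring import *
w=cams.read_camera("wrist"); s=np.load("w1.npy"); o=dict(tcp_pos=s[:3],orientation=s[3:])
P=[(310,140),(378,182),(422,428),(385,465),(207,490),(175,425),(92,252),(122,190)]
P=[(240+(x+.5)/3-.5,150+(y+.5)/3-.5) for x,y in P]
p,n,ex,ey,ang,r=fit(w,o,P); print(p,ang,ang%90,r)
C=[onz(w,(240+x/3,150+y/3),12,o)[:2] for x,y in [(36,22),(585,35),(540,455),(50,452)]]
C=np.array(C);print(C,C.mean(0)); az=lambda v:np.degrees(np.arctan2(v[1],v[0]))
print([az(C[1]-C[0]),az(C[2]-C[3])])
# desired tool poses: lug dir = ex rotated by theta about n, tool y along lug dir
A=Ro.from_rotvec(s[3:]).as_matrix(); print("tool now x,y,z",A.T.round(3))
E
```

```text
[536.78923115 189.35206054  71.        ] [  63.61007019  -29.14707354 -114.100655    156.12889195] [63.61007019 60.85292646 65.899345   66.12889195] [48.28277137 45.06470117 44.09262516 46.81893927]
[[462.92188706 232.8869187 ]
 [604.70114967 273.16964141]
 [639.85530814 152.35560899]
 [498.75720449 109.79136835]] [551.55888734 192.05088436]
[np.float64(15.861057619663333), np.float64(16.786680476129323)]
tool now x,y,z [[-0.296  0.955 -0.   ]
 [ 0.955  0.296  0.001]
 [ 0.001  0.    -1.   ]]
```

Call:
servo_tool(
  plan=[
    [[-1,-6,0],[0,0,0],0.5],
    [[-2,-12,0],[0,0,0],0.5],
    [[-3,-18,0],[0,0,0],0.5],
    [[-4,-24,-1],[0,0,0],0.5],
    [[-5,-29,-2],[0,0,0],0.5],
    [[-5.5,-32,-3],[0,0,0],0.5],
    [[-5.5,-32.3,-4],[0,0,0],0.5],
    [[-5.5,-32.3,-4],[0,0,0],0.5],
  ],
)

```text
clock: 2.4
tcp_pos: [467.4, -105.1, 225.4]
orientation: [-1.863, -2.527, 0.0]
wrist_force: [0.4, 0.6, -1.2]
opening: 44.3
grip_force: 0.0
```

```bash
python3 - <<'E'
from h import *
o=status.get_obs(); w=cams.read_camera("wrist"); print(o["tcp_pos"],o["orientation"],o["joint_pos"],o["clock"])
cv2.imwrite("pics/w2.png",w["image"][:,:,::-1]); np.save("w2.npy",np.r_[o["tcp_pos"],o["orientation"]])
print(proj(w,[468,-108,70],o))
E
```

```text
[ 467.40053707 -105.06060968  225.43103971] [-1.86261593e+00 -2.52747726e+00  6.03114419e-05] [-2.73475174e-01 -4.54337080e-02  2.09397040e+00  7.27892378e-04
  1.09487517e+00 -5.74416583e-01] 2.4
[[317.71242746 243.12113833]]
```

View pics/w2.png

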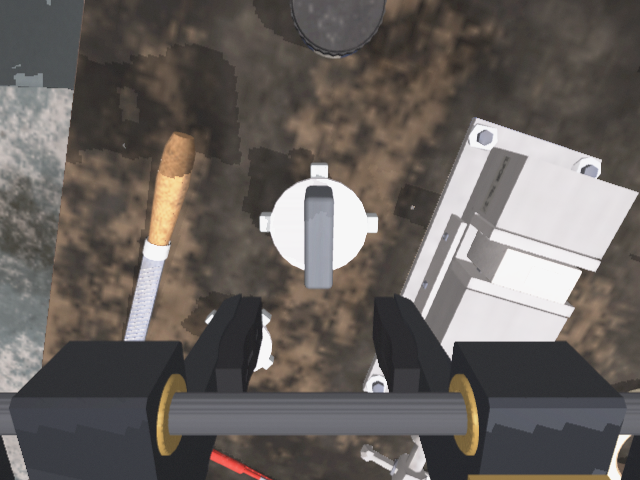

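Bar seen at (319,243), vertical in the image, so it is aligned and on the predicted spot. Descending.

Call:
servo_tool(
  plan=[
    [[0,-0.3,-4],[0,0,0],0.5],
    [[0,-0.3,-8],[0,0,0],0.5],
    [[0,-0.3,-10.5],[0,0,0],0.5],
    [[0,-0.3,-11.8],[0,0,0],0.5],
    [[0,-0.3,-11.8],[0,0,0],0.5],
    [[0,-0.3,-11.8],[0,0,0],0.5],
  ],
)

```text
clock: 3.2
tcp_pos: [468.9, -108.8, 109.5]
orientation: [1.861, 2.528, 0.001]
wrist_force: [-0.3, -0.2, -0.2]
opening: 43.9
grip_force: 0.0
```

Call:
servo_tool(
  plan=[
    [[0,0,-0.7],[0,0,0],0.5],
    [[0,0,-0.7],[0,0,0],0.5],
    [[0,0,-0.7],[0,0,0],0.1],
    [[0,0,-0.7],[0,0,0],0],
    [[0,0,-0.7],[0,0,0],0],
    [[0,0,-0.7],[0,0,0],0],
    [[0,0,-0.7],[0,0,0],0],
    [[0,0,-0.7],[0,0,0],0],
  ],
)

```text
clock: 4.2
tcp_pos: [468.2, -109.0, 101.4]
orientation: [1.863, 2.529, 0.001]
wrist_force: [2.0, 0.9, -0.8]
opening: 17.7
grip_force: 29.9
```

Call:
servo_tool(
  plan=[
    [[0,0,1],[0,0,0],0],
    [[0,0,4],[0,0,0],0],
    [[0,0,8],[0,0,0],0],
    [[0,0,12],[0,0,0],0],
    [[0,0,15],[0,0,0],0],
    [[0,0,15],[0,0,0],0],
    [[0,0,15],[0,0,0],0],
  ],
)

```text
clock: 5.08
tcp_pos: [466.4, -108.6, 249.5]
orientation: [-1.862, -2.527, 0.002]
wrist_force: [0.9, -0.3, -3.9]
opening: 17.6
grip_force: 29.9
```

```bash
python3 - <<'E'
from ring import *
o=status.get_obs(); print({k:o[k] for k in("clock","tcp_pos","orientation","wrist_force","opening","grip_force","joint_pos")})
# target: lug(tool y) at angle th in ring frame, tool z=-n ; grasp offset: TCP above holder origin = H
a=np.radians(16.6); X=np.array([np.cos(a),np.sin(a),0]); n=-.5*X+np.array([0,0,.866]); Y=np.array([-X[1],X[0],0]); ex=np.cross(Y,n); ey=np.cross(n,ex)
A=Ro.from_rotvec(o["orientation"]).as_matrix(); seat=np.array([537,189.4,71])
for th in (-26,64,-36,-16):
    t=np.radians(th); y=np.cos(t)*ex+np.sin(t)*ey; z=-n; x=np.cross(y,z); B=np.c_[x,y,z]
    print(th,"turn deg",np.degrees(Ro.from_matrix(B@A.T).as_rotvec()).round(1))
print("n",n,"TCP at h over seat plane: seat+n*(h)")
E
```

```text
{'clock': 5.075, 'tcp_pos': array([ 466.4288642 , -108.61190577,  249.52729572]), 'orientation': array([-1.86173000e+00, -2.52694081e+00,  1.91392158e-03]), 'wrist_force': array([ 0.89499613, -0.25166382, -3.90095947]), 'opening': 17.602428881888486, 'grip_force': 29.909623360144906, 'joint_pos': array([-2.80716114e-01, -6.87717640e-02,  2.06856646e+00, -1.56261659e-04,
        1.14492890e+00, -5.81510324e-01])}
-26 turn deg [ 15.  -26.4 -26.1]
64 turn deg [ -8.2 -30.6  61.9]
-36 turn deg [ 17.4 -25.2 -35.8]
-16 turn deg [ 12.6 -27.5 -16.3]
n [-0.47916129 -0.14284418  0.866     ] TCP at h over seat plane: seat+n*(h)
```

Call:
servo_tool(
  plan=[
    [[0,3,0],[3,-4.2,-6],0],
    [[0,8,0],[6,-8.4,-12],0],
    [[0,13,0],[9,-13,-18],0],
    [[0,18,0],[12,-17,-24],0],
    [[0.4,23,0],[15,-21,-30],0],
    [[0.4,27,0],[17.4,-25.2,-35.8],0],
    [[0.4,27.8,0],[17.4,-25.2,-35.8],0],
    [[0.4,27.8,0],[17.4,-25.2,-35.8],0],
  ],
)

```text
clock: 6.08
tcp_pos: [469.3, 169.5, 247.7]
orientation: [2.353, 1.671, 0.724]
wrist_force: [-0.5, -0.3, -3.8]
opening: 17.8
grip_force: 29.9
```

```bash
cat > st.py <<'E'
from ring import *
import sys
seat=np.array([537,189.4,71.])
a=np.radians(16.6); X=np.array([np.cos(a),np.sin(a),0]); n=-.5*X+np.array([0,0,.866]); Y=np.array([-X[1],X[0],0]); ex=np.cross(Y,n); ey=np.cross(n,ex)
def rep():
    o=status.get_obs(); A=Ro.from_rotvec(o["orientation"]).as_matrix(); p=o["tcp_pos"]
    ax=-A[:,2]; d=p-seat; h=d@n; b=p-101.4*ax-seat
    y=A[:,1]; print("clock",o["clock"],"tilt err deg",np.degrees(np.arccos(min(1,ax@n))).round(2),"th",np.degrees(np.arctan2(y@ey,y@ex)).round(2))
    print("h %.1f  foot centre in ring frame ex %.1f ey %.1f n %.1f"%(h,b@ex,b@ey,b@n),"F ring frame",(o["wrist_force"]@np.c_[ex,ey,n]).round(1),"tcp",p.round(1),"open",o["opening"],"joints",o["joint_pos"].round(2)); return o
if __name__=="__main__": rep()
E
python3 st.py
```

```text
clock 6.075 tilt err deg 0.48 th -35.82
h 188.3  foot centre in ring frame ex 26.8 ey 0.1 n 86.9 F ring frame [-2.4 -0.2 -3. ] tcp [469.3 169.5 247.7] open 17.833938237225713 joints [ 0.3  -0.28  2.32 -0.01  0.59  0.64]
```

Call:
servo_tool(
  plan=[
    [[-1,-0.3,-1],[0,0,0],0],
    [[-2.2,-0.7,-1.3],[0,0,0],0],
    [[-0.8,-0.2,-3.5],[0,0,0],0],
    [[0.5,0.1,-6],[0,0,0],0],
    [[1.4,0.4,-7.8],[0,0,0],0],
    [[1.4,0.4,-7.8],[0,0,0],0],
  ],
)

```text
clock: 6.82
tcp_pos: [484.2, 171.7, 170.8]
orientation: [2.355, 1.664, 0.726]
wrist_force: [-1.5, -1.1, -3.3]
opening: 17.6
grip_force: 29.9
```

```bash
python3 - <<'E'
from st import *
o=rep(); w=cams.read_camera("wrist")["image"]; s=cams.read_camera("side")["image"]
b=cv2.resize(s[165:255,225:325],None,fx=3.6,fy=3.6,interpolation=2); o=np.zeros((480,800,3),np.uint8)
o[:,:440]=w[:,100:540]; o[:b.shape[0],440:440+b.shape[1]]=b
cv2.imwrite("pics/m3.png",o[:,:,::-1])
E
```

```text
clock 6.825 tilt err deg 0.47 th -36.05
h 114.3  foot centre in ring frame ex 1.4 ey -2.2 n 12.9 F ring frame [-3.2 -0.6 -2. ] tcp [484.2 171.7 170.8] open 17.560058803754018 joints [ 0.3  -0.14  2.37 -0.02  0.39  0.65]
```

View pics/m3.png

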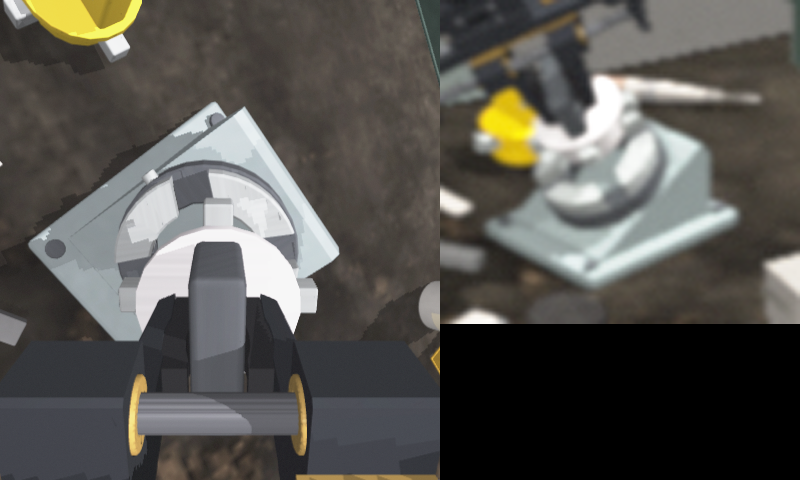

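The holder's lug is at (218,213) and a ring slot at (193,190). The side view shows the holder hovering square over the ring. I'll check the ring centre and slot angle from this close view.

```bash
python3 - <<'E'
from st import *
from scipy.optimize import least_squares
o=status.get_obs(); w=cams.read_camera("wrist")
def pl(q):
    oo,d=ray(w,(q[0]+100,q[1]),o); P=oo+d*((seat-oo)@n)/(d@n)-seat; return np.array([P@ex,P@ey])
E=np.array([pl(q) for q in [(133,207),(150,187),(172,173),(208,168),(240,177),(268,197),(287,223)]])
r=least_squares(lambda c:np.hypot(*(E-c).T)-47,[0,0]); print("centre",r.x,r.fun.round(1))
for q in [(193,187),(285,249)]:
    d=pl(q)-r.x; print(np.degrees(np.arctan2(d[1],d[0])),np.hypot(*d))
# check lug tip angle seen (lug top at holder z 26 => plane n=12.9+26)
def pl2(q,hh):
    oo,d=ray(w,(q[0]+100,q[1]),o); P=oo+d*((seat+hh*n-oo)@n)/(d@n)-seat; return np.array([P@ex,P@ey])
L=np.array([pl2(q,38.9) for q in [(218,199),(119,296),(318,296)]]); print("lug tips",L,"centre",(L[1]+L[2])/2)
E
```

```text
centre [0.32771984 2.33762832] [-1.7 -0.3  1.1  1.1  0.1 -0.8 -0.8]
61.4833800179047 39.19999231484988
-26.71747259749807 41.672190964468214
lug tips [[ 30.7114144   32.57835255]
 [-28.19222171  23.18111049]
 [ 40.23215416 -26.80703351]] centre [ 6.01996623 -1.81296151]
```

Call:
servo_tool(
  plan=[
    [[-0.18,0.23,-0.06],[0,0,0],0],
    [[-0.18,0.23,-0.06],[0,0,0],0],
    [[0.2,0.34,-0.75],[0,0,0],0],
    [[0.4,0.4,-1.1],[0,0,0],0],
    [[0.59,0.46,-1.45],[0,0,0],0],
    [[0.59,0.46,-1.45],[0,0,0],0],
  ],
)

```text
clock: 7.72
tcp_pos: [490.2, 177.0, 157.1]
orientation: [2.353, 1.666, 0.726]
wrist_force: [-2.9, -2.2, -4.4]
opening: 17.6
grip_force: 29.9
```

```bash
python3 st.py
```

```text
clock 7.725 tilt err deg 0.44 th -35.97
h 98.8  foot centre in ring frame ex 0.9 ey 1.2 n -2.6 F ring frame [-5.1 -1.2 -2.1] tcp [490.2 177.  157.1] open 17.601709249412153 joints [ 0.3  -0.1   2.37 -0.03  0.35  0.67]
```

Call:
servo_tool(
  plan=[
    [[0.1,0.02,-0.2],[0,0,0],0],
    [[0.15,0.04,-0.35],[0,0,0],0],
    [[0.15,0.04,-0.35],[0,0,0],0],
  ],
)

```text
clock: 8.1
tcp_pos: [490.5, 177.0, 152.6]
orientation: [2.355, 1.667, 0.722]
wrist_force: [-8.5, -4.3, -0.1]
opening: 17.5
grip_force: 29.9
```

```bash
python3 st.py
```

```text
clock 8.1 tilt err deg 0.53 th -35.98
h 94.7  foot centre in ring frame ex -1.5 ey 1.1 n -6.7 F ring frame [-8.1 -1.8  4.6] tcp [490.5 177.  152.6] open 17.517852877736445 joints [ 0.3  -0.09  2.37 -0.03  0.35  0.67]
```

Call:
servo_tool(
  plan=[
    [[-0.17,-0.05,-0.1],[0,0,0],0],
    [[-0.17,-0.05,-0.1],[0,0,0],0],
    [[-0.17,-0.05,-0.1],[0,0,0],0],
  ],
)

```text
clock: 8.48
tcp_pos: [490.1, 177.1, 152.7]
orientation: [2.353, 1.666, 0.727]
wrist_force: [-3.7, -2.8, -5.1]
opening: 18.4
grip_force: 29.9
```

```bash
python3 st.py
```

```text
clock 8.475 tilt err deg 0.43 th -35.98
h 95.0  foot centre in ring frame ex -1.4 ey 1.3 n -6.4 F ring frame [-6.3 -1.7 -2.2] tcp [490.1 177.1 152.7] open 18.37402321502935 joints [ 0.3  -0.09  2.37 -0.03  0.34  0.67]
```

Call:
servo_tool(
  plan=[
    [[0.02,0,-0.15],[0,0,0],0],
    [[0.06,0.02,-0.31],[0,0,0],0],
    [[0.06,0.02,-0.31],[0,0,0],0],
  ],
)

```text
clock: 8.85
tcp_pos: [490.9, 177.3, 149.8]
orientation: [2.353, 1.665, 0.728]
wrist_force: [-5.0, -2.2, -5.4]
opening: 17.6
grip_force: 29.9
```

```bash
python3 st.py
```

```text
clock 8.85 tilt err deg 0.42 th -35.97
h 92.1  foot centre in ring frame ex -2.0 ey 1.3 n -9.3 F ring frame [-7.4 -0.7 -2. ] tcp [490.9 177.3 149.8] open 17.64528624687622 joints [ 0.3  -0.08  2.37 -0.03  0.33  0.67]
```

Call:
servo_tool(
  plan=[
    [[0.02,0,-0.15],[0,0,0],0],
    [[0.06,0.02,-0.31],[0,0,0],0],
    [[0.06,0.02,-0.31],[0,0,0],0],
  ],
)

```text
clock: 9.22
tcp_pos: [492.1, 177.8, 147.3]
orientation: [2.352, 1.665, 0.73]
wrist_force: [-3.5, -1.9, -6.4]
opening: 17.7
grip_force: 29.9
```

```bash
python3 st.py
```

```text
clock 9.225 tilt err deg 0.41 th -35.98
h 89.2  foot centre in ring frame ex -2.0 ey 1.4 n -12.2 F ring frame [-6.6 -0.8 -3.6] tcp [492.1 177.8 147.3] open 17.651389852278275 joints [ 0.3  -0.08  2.37 -0.03  0.32  0.67]
```

Call:
servo_tool(
  plan=[
    [[0.02,0,-0.1],[0,0,0],0],
    [[0.04,0.01,-0.21],[0,0,0],0],
    [[0.04,0.01,-0.21],[0,0,0],0],
  ],
)

```text
clock: 9.6
tcp_pos: [493.1, 178.4, 146.6]
orientation: [2.351, 1.664, 0.733]
wrist_force: [-9.2, -1.2, 3.7]
opening: 17.6
grip_force: 30.0
```

```bash
python3 st.py
```

```text
clock 9.6 tilt err deg 0.42 th -35.98
h 88.1  foot centre in ring frame ex -1.1 ey 1.8 n -13.3 F ring frame [-6.1  1.4  7.8] tcp [493.1 178.4 146.6] open 17.627782316081976 joints [ 0.3  -0.07  2.37 -0.03  0.32  0.67]
```

Call:
servo_tool(
  plan=[
    [[0,0,0],[-0.5,-0.15,0.9],0],
    [[0,0,0],[-1,-0.3,1.7],0],
    [[0,0,0],[-1.4,-0.4,2.6],0],
    [[0,0,0],[-1.9,-0.6,3.5],0],
    [[0,0,0],[-2.4,-0.7,4.3],0],
    [[0,0,0],[-2.9,-0.9,5.2],0],
    [[0,0,0],[-2.9,-0.9,5.2],0],
  ],
)

```text
clock: 10.48
tcp_pos: [493.4, 177.9, 146.2]
orientation: [2.243, 1.771, 0.715]
wrist_force: [-2.6, -4.0, -3.7]
opening: 17.7
grip_force: 30.0
```

```bash
python3 st.py
```

```text
clock 10.475 tilt err deg 0.46 th -29.98
h 87.6  foot centre in ring frame ex -1.1 ey 1.2 n -13.8 F ring frame [-5.  -3.1 -1.4] tcp [493.4 177.9 146.2] open 17.712447845039566 joints [ 0.3  -0.07  2.37 -0.03  0.32  0.57]
```

Call:
servo_tool(
  plan=[
    [[0.05,0.01,-0.09],[0,0,0],0],
    [[0.05,0.01,-0.09],[-0.5,-0.15,0.9],0],
    [[0.05,0.01,-0.09],[-1,-0.3,1.7],0],
    [[0.05,0.01,-0.09],[-1,-0.3,1.7],0],
  ],
)

```text
clock: 10.98
tcp_pos: [493.7, 178.3, 145.1]
orientation: [2.206, 1.805, 0.707]
wrist_force: [-1.6, -1.9, -4.3]
opening: 17.5
grip_force: 30.0
```

```bash
python3 st.py
```

```text
clock 10.975 tilt err deg 0.48 th -27.97
h 86.5  foot centre in ring frame ex -1.2 ey 1.3 n -14.9 F ring frame [-4.  -1.3 -2.7] tcp [493.7 178.3 145.1] open 17.5157283765843 joints [ 0.31 -0.07  2.37 -0.04  0.31  0.54]
```

Call:
servo_tool(
  plan=[
    [[0.05,0.01,-0.09],[-0.5,-0.15,0.9],0],
    [[0.1,0.03,-0.17],[-0.5,-0.15,0.9],0],
    [[0.1,0.03,-0.17],[-0.5,-0.15,0.9],0],
  ],
)

```text
clock: 11.35
tcp_pos: [494.7, 178.7, 143.4]
orientation: [2.187, 1.823, 0.704]
wrist_force: [-2.4, -0.3, -4.9]
opening: 17.4
grip_force: 30.0
```

```bash
python3 st.py
```

```text
clock 11.35 tilt err deg 0.47 th -26.92
h 84.5  foot centre in ring frame ex -1.2 ey 1.5 n -16.9 F ring frame [-4.5  0.4 -3. ] tcp [494.7 178.7 143.4] open 17.41981074181288 joints [ 0.31 -0.06  2.37 -0.04  0.31  0.52]
```

The lugs are in the slots at -27°. Lowering gently.

Call:
servo_tool(
  plan=[
    [[0.1,0.03,-0.17],[0,0,0],0],
    [[0.19,0.06,-0.35],[0,0,0],0],
    [[0.29,0.08,-0.52],[0,0,0],0],
    [[0.29,0.08,-0.52],[0,0,0],0],
  ],
)

```text
clock: 11.85
tcp_pos: [497.7, 179.4, 138.1]
orientation: [2.187, 1.823, 0.704]
wrist_force: [-0.9, -0.5, -6.2]
opening: 18.0
grip_force: 30.0
```

```bash
python3 st.py
```

```text
clock 11.85 tilt err deg 0.48 th -26.92
h 78.4  foot centre in ring frame ex -1.2 ey 1.2 n -23.0 F ring frame [-3.9 -0.2 -4.9] tcp [497.7 179.4 138.1] open 17.966502088667255 joints [ 0.3  -0.05  2.37 -0.04  0.3   0.52]
```

Call:
servo_tool(
  plan=[
    [[0.07,0.02,-0.13],[0,0,0],0],
    [[0.12,0.03,-0.2],[0,0,0],0],
    [[0.12,0.03,-0.2],[0,0,0],0],
  ],
)

```text
clock: 12.22
tcp_pos: [498.7, 179.7, 136.3]
orientation: [2.187, 1.823, 0.703]
wrist_force: [-4.1, 0.2, -1.7]
opening: 18.0
grip_force: 30.0
```

```bash
python3 st.py
```

```text
clock 12.225 tilt err deg 0.47 th -26.93
h 76.3  foot centre in ring frame ex -1.2 ey 1.2 n -25.1 F ring frame [-4.2  1.4  0.4] tcp [498.7 179.7 136.3] open 18.01315656981441 joints [ 0.3  -0.04  2.37 -0.04  0.29  0.52]
```

Call:
servo_tool(
  plan=[
    [[0.04,0.01,-0.07],[0,0,0],0],
    [[0.06,0.02,-0.1],[0,0,0],0],
    [[0.06,0.02,-0.1],[0,0,0],0],
  ],
)

```text
clock: 12.6
tcp_pos: [498.9, 179.8, 136.2]
orientation: [2.187, 1.823, 0.703]
wrist_force: [-15.9, -2.8, 11.7]
opening: 17.7
grip_force: 30.0
```

```bash
python3 st.py
```

```text
clock 12.6 tilt err deg 0.47 th -26.92
h 76.1  foot centre in ring frame ex -1.1 ey 1.4 n -25.3 F ring frame [-8.1  1.9 18.2] tcp [498.9 179.8 136.2] open 17.653645800267476 joints [ 0.3  -0.04  2.37 -0.04  0.29  0.52]
```

Hard stop 12 mm below first lug contact, so the flange is on the ring. Relax, open and back out along the axis.

Call:
servo_tool(
  plan=[
    [[-0.05,-0.01,0.09],[0,0,0],0],
    [[-0.05,-0.01,0.09],[0,0,0],0],
    [[-0.05,-0.01,0.09],[0,0,0],0.3],
    [[-0.05,-0.01,0.09],[0,0,0],0.5],
    [[-0.05,-0.01,0.09],[0,0,0],0.5],
    [[-0.05,-0.01,0.09],[0,0,0],0.5],
    [[-0.05,-0.01,0.09],[0,0,0],0.5],
  ],
)

```text
clock: 13.48
tcp_pos: [498.9, 179.7, 136.1]
orientation: [2.187, 1.823, 0.704]
wrist_force: [0.3, 0.5, -0.5]
opening: 44.0
grip_force: 0.0
```

Call:
servo_tool(
  plan=[
    [[-0.5,-0.15,0.9],[0,0,0],0.5],
    [[-1.9,-0.6,3.5],[0,0,0],0.5],
    [[-3.8,-1.1,6.9],[0,0,0],0.5],
    [[-5.3,-1.6,9.5],[0,0,0],0.5],
    [[-5.3,-1.6,13],[0,0,0],0.5],
    [[-5.3,-1.6,15],[0,0,0],0.5],
    [[-5.3,-1.6,15],[0,0,0],0.5],
  ],
)

```text
clock: 14.35
tcp_pos: [446.6, 164.0, 289.1]
orientation: [2.184, 1.82, 0.71]
wrist_force: [0.1, 0.4, -0.0]
opening: 44.6
grip_force: 0.0
```

```bash
python3 - <<'E'
from st import *
o=rep(); w=cams.read_camera("wrist")["image"]; s=cams.read_camera("side")["image"]
b=cv2.resize(s[165:255,225:325],None,fx=3.6,fy=3.6,interpolation=2); o=np.zeros((480,800,3),np.uint8)
o[:,:440]=w[:,100:540]; o[:b.shape[0],440:440+b.shape[1]]=b
cv2.imwrite("pics/m4.png",o[:,:,::-1])
E
```

```text
clock 14.35 tilt err deg 0.66 th -26.93
h 235.8  foot centre in ring frame ex 28.6 ey 1.1 n 134.4 F ring frame [ 0.2  0.4 -0.1] tcp [446.6 164.  289.1] open 44.58783167571656 joints [ 0.31 -0.39  2.32 -0.02  0.68  0.5 ]
```

View pics/m4.png

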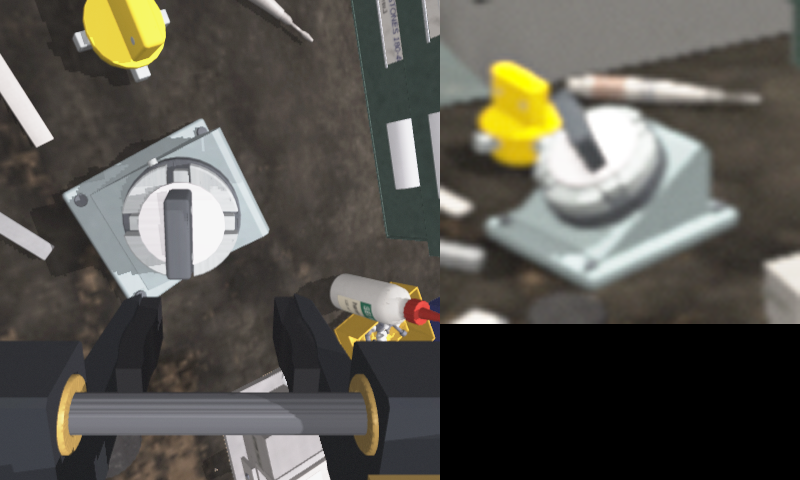

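The holder at (180,225) sits flush on the ring, with its lugs inside the slots at (178,173) and (230,222). The gripper is clear and the bottle is untouched, so I'm handing in.

```bash
python3 -c "
from rig import workorder; print(workorder.finish_job())"
```

```text
the job is handed in; nothing more can be done
None
```

The holder is fully home on the tilted ring, lugs in the slots and flange flush, released with the gripper clear, and the job was handed in at about 14 s of the 64 s allowed; the jar and oil bottle were not touched.

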